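# Stack a tapered heel lift so that the top comes out level

### The job

The blue tapered lift lies sunk between the rails of the raised holder, where it cannot be gripped: slide it lengthways until one end hangs well out over the end of the holder, but do not let it fall, then grip that end by its two sides. Lay it on top of the cream wedge on the bench with its red thick end over the cream wedge's thin end, so that the pair has a level top, centred and with the ends flush. Lower it into place rather than dropping it, do not push the cream wedge out of its place, and leave the cup, the bowl and the glue bottle alone.

Things in the scene. Friction and masses are not known exactly. Their poses are not given: they have to be found in the camera images.
- lift_wedge: Blue rigid wedge plate, red band over the thick end: 150 mm long (x), 62 wide (y), 4 mm thick at the thin end rising evenly to 10 at the red end; about 75 g, centre of mass 10 mm from the middle towards the thick end. Origin: centre of the flat underside; x points to the thick red end, z up. Starts flat in the holder, wholly inside, its x along the holder's x (thin end at the holder's -x end).
- lift_wedge_thin_top (a point): Middle of the top edge of the blue lift's thin end (75 mm from the lift's origin along its -x, 4 mm above the underside).
- lift_wedge_thick_top (a point): Middle of the top edge of the blue lift's thick, red end (75 mm from the lift's origin along its +x, 10 mm above the underside).
- base_wedge: Cream rigid wedge loose on the bench, red band over its thick end: 150 mm long (x), 50 wide (y, 12 mm narrower than the blue lift), 12 mm thick at the thin end rising evenly to 18 at the red end; about 160 g. Origin: centre of the flat underside; x points to the thick red end. With the blue lift on it the right way round, the top is level, 22 mm above the bench.
- holder: Fixed raised holder, plywood with aluminium side rails: a straight channel 190 mm long (x), open at both ends, 66 mm wide inside; floor 45 mm above the bench; rails 8 mm thick, 10 mm above the floor (82 mm wide outside). Origin: at bench level under the middle of the channel; x along it, z up. Beyond both ends there is only the bench, 45 mm below.
- cup: Bystander: tan paper-like cup, 72 mm wide, 75 mm high, standing on the bench. Origin: centre of its underside.
- bowl: Bystander: green bowl, 128 mm wide, 75 mm high, standing on the bench. Origin: centre of its underside.
- bottle: Bystander: white glue bottle with an orange nozzle, 56 mm wide, 165 mm high, standing on the bench. Origin: centre of its underside.
Mind the look-alikes: they are no part of the job. Of the things shaped like the lift_wedge, the blue one is meant.

How it is judged:
On the way:
1. the blue lift is slid along the channel until one end hangs at least 30 mm out over the end of the holder, the lift still lying flat on the channel floor ((x of lift_wedge_thin_top in the frame of holder below -0.125 m or x of lift_wedge_thick_top in the frame of holder above 0.125 m) and z of lift_wedge in the frame of holder between 0.042 and 0.048 m and y of lift_wedge in the frame of holder between -0.01 and 0.01 m and angle between lift_wedge's own z axis and vertical below 0.03 rad), for 0.2 s.
At the end, for the whole second after the job is handed in: The blue lift rests still on the cream wedge, thin end over thick end: ends flush within 8 mm, centred within 8 mm, the top edges of both ends 22 mm (+-2.5 mm) above the bench; the cream wedge lies flat within 15 mm of its start (x of lift_wedge_thin_top in the frame of base_wedge between 0.067 and 0.083 m and y of lift_wedge_thin_top in the frame of base_wedge between -0.008 and 0.008 m and height (world z) of lift_wedge_thin_top between 0.0195 and 0.0245 m and x of lift_wedge_thick_top in the frame of base_wedge between -0.083 and -0.067 m and y of lift_wedge_thick_top in the frame of base_wedge between -0.008 and 0.008 m and height (world z) of lift_wedge_thick_top between 0.0195 and 0.0245 m and linear speed of lift_wedge below 0.01 m/s and angular speed of lift_wedge below 0.1 rad/s and distance of base_wedge from where it was at the start of the episode below 0.015 m and angle between base_wedge's own z axis and vertical below 0.03 rad); the robot touches nothing.
It fails at once if the blue lift is let go of over the cream wedge more than about 17 mm above its place (horizontal distance between lift_wedge and base_wedge below 0.06 m and height (world z) of lift_wedge above 0.032 m and contact force between the fingers and lift_wedge below 0.05 N).
It fails at once if the blue lift falls off the holder onto the bench (contact force between lift_wedge and the fingers below 0.05 N and horizontal distance between lift_wedge and base_wedge above 0.06 m and height (world z) of lift_wedge below 0.03 m and linear speed of lift_wedge above 0.15 m/s).
It fails at once if the cup is moved by more than 20 mm or tipped (distance of cup from where it was at the start of the episode above 0.02 m or angle between cup's own z axis and vertical above 0.3 rad).
It fails at once if the bowl is moved by more than 20 mm or tipped (distance of bowl from where it was at the start of the episode above 0.02 m or angle between bowl's own z axis and vertical above 0.3 rad).
It fails at once if the glue bottle is moved by more than 20 mm or tipped (distance of bottle from where it was at the start of the episode above 0.02 m or angle between bottle's own z axis and vertical above 0.3 rad).
It also fails if it takes over 51 s, if anything falls off the work surface, if the arm or the gripper's body presses on something with over 40 N, if the wrist force passes 120 N, or if a joint passes its speed limit or range.

### The arm

A 6-joint arm with a two-finger parallel gripper is mounted at the origin on a cart in front of the work surface, level with it; the furniture and walls round the work are solid. World frame = base frame: x ahead of the robot, y to its left, z up, the work surface at z = 0. Lengths are in m, angles in rad, forces in N, time in s.
With the tool pointing down it reaches from about 0.275 to 1 m from the base axis. Payload 8.4 kg.
Tool frame: the origin (TCP) lies midway between the tips of the shut fingers; the grasp point (between the pads) lies 19 mm behind it; z points along the fingers, y is the line along which they close (so a half turn about z gives the same grasp; the last joint's range is limited). The gripper opens to 85 mm and grips with 20 to 120 N. Pads are 22 mm wide; open, the fingers measure 114 mm over their backs; the gripper's body (76 mm by 85 mm) begins 54 mm behind the grasp point. The pads swing forward as they close: fully open they stand 13 mm farther back than shut.
Start: joints at [-1.226, 0.353, 1.633, -0, 1.155, -0.002], TCP at [0.212, -0.588, 0.231] pointing down, gripper open.
Joint ranges: [-2.63, 2.63], [-0.92, 2.1], [0.06, 2.66], [-1.3, 4.44], [0, 2.69], [-3.02, 3.02]. Speed limits (rad/s): [2.22, 2.22, 2.79, 3.14, 3.14, 3.14].

### API

Orientations are given as a unit quaternion [x, y, z, w].
In Python, from bench import * gives the robot as it stands.
- The arm moves only by the tool servo_tool, never from a script. Its argument "increments" is a list of rows, each a list of 6 numbers: the shift along the tool's x, y, z in units of 40 mm (1.0 is 40 mm), then the turn, a rotation vector about the tool's x, y, z in units of 5 degrees (1.0 is 5 degrees). A call has 1 to 10 rows; each row shifts and turns the commanded pose from where the row before left it, along the tool's axes as they then stand; what a row does not reach is not made up. A row lasts 1/10 s, in which the tool goes at most 50 mm and 8.59 degrees, less where a joint would pass 70% of its speed; a pose out of reach is approached as far as the arm can. A call is refused whole if a number of a shift passes 1 or a number of a turn 1, either way. A call with a gripper value outside its range is refused whole. "jaw" is the opening, from -1 (shut) to 1 (fully open), set as the call begins (left out, the last holds). The fingers move at their own pace and stop on an object; "squeeze" is the grip in N (left out, the last holds). Time passes only in rows, so rows that do not move let the fingers close. It gives the time, the measured TCP pose, the force, the opening and the grip force at its end, in the units of the state.
- observe(): the state, without advancing time (a new reading comes with each control period).
- capture(name): name is "scene" or "side" or "wrist"; returns the picture (420x560x3 uint8, blue, green, red); there is no depth.
- get_calibration(name): a dict with "fx", "fy", "cx", "cy" (pixels), "world_from_camera" (4x4, takes a point from camera to world coordinates). Camera axes: x right, y down, z forward; pixel columns grow to the right and rows downward; lengths in m; the calibration is good to about 2 mm. A picture is of the moment at which its call begins: read the wrist's pose just before it. get_calibration takes no time and is no camera call; for the wrist camera it gives the pose at the moment of the call.
- hand_in(): hands the job in; it is judged then, once.
Trained networks look in the newest picture that a camera, given by its name, has taken for a name from the list of things; names that differ only in an ending like _2 or _b are one class to them, and where a whole thing is asked for, a point or a joint stands for the part that bears it (a point fixed in the world has none). Each returns a list of dicts, best first, with "conf" (0 to 1); they miss things now and then, are a little off and sometimes report something else, mostly with a low value. They report only what shows in the picture. A call takes as long as a camera call. They do not tell look-alikes from the thing itself.
- masks_of(query, camera): "region" (420x560 bool, what is visible of it) and "at" ([column, row] in pixels, amid what is visible of it).
The state is a dict: "time_s": time; "joints": joint angles; "qvel": joint speeds; "tau": joint torques, N m; "tcp_pos": TCP position; "tcp_rot": TCP orientation; "ft_force": force on the tool from outside, world axes, zero at the start; "ft_torque": the same for the moment, N m; "gripper_width": finger opening in m; "gripper_force": force on a finger pad.
Only numpy, scipy, OpenCV 4.12 (cv2) and the standard library are available. Lean on these libraries where they do the work, as an engineer would, in place of code of your own. Each camera call takes 0.05 s, during which the arm holds its last target. There are 200 camera calls.

## Working session

There is one attempt and no reset: what is moved stays moved. The work goes in short steps, Python scripts to look and compute and a tool call to move; the robot and the scene stay as the last step left them, time stands still between calls to the robot, and variables do not carry over. Pictures are saved under pics/ and viewed, at most 10 in all, crops included, and the job is handed in when it is done.

Besides the shell and the picture viewer there is one more tool, called after "Call:" by a JSON object that holds its "method" and its "body", one argument or row to a line. servo_tool: Moves the arm, as the interface text tells. Its arguments: {"type":"object","properties":{"increments":{"type":"array","items":{"type":"array","items":{"type":"number"}}},"jaw":{"type":"number"},"squeeze":{"type":"number"}},"required":["increments"]}

```bash
mkdir -p pics; ls; python3 - <<'E'
from bench import *
import cv2,numpy as np
a=capture("scene");b=capture("side")
cv2.imwrite("pics/scene.png",a);cv2.imwrite("pics/side.png",b)
for c in("scene","side","wrist"):
    k=get_calibration(c);print(c,k["fx"],k["fy"],k["cx"],k["cy"],np.round(k["world_from_camera"],3).tolist())
for c in("scene","side"):
  for q in("lift_wedge","base_wedge","holder"):
    for m in masks_of(q,c)[:4]:print(c,q,round(m["conf"],2),m["at"],m["region"].sum())
s=observe();print(s["time_s"],s["tcp_pos"],s["tcp_rot"],s["ft_force"])
E
```

```text
pics
scene 487.3049355371971 487.3049355371971 273.8532509257852 209.76945340101364 [[0.376, 0.808, -0.454, 1.08], [0.927, -0.325, 0.189, -0.19], [0.005, -0.492, -0.871, 1.004], [0.0, 0.0, 0.0, 1.0]]
side 467.56546140853504 467.56546140853504 278.7677950498261 197.853343307833 [[0.999, 0.016, -0.033, 0.634], [0.035, -0.695, 0.718, -0.709], [-0.012, -0.719, -0.695, 0.767], [0.0, 0.0, 0.0, 1.0]]
wrist 373.65340960951016 373.65340960951016 276.98970493965004 211.93132720845125 [[0.34, -0.893, -0.295, 0.288], [-0.94, -0.323, -0.105, -0.56], [-0.002, 0.314, -0.95, 0.373], [0.0, 0.0, 0.0, 1.0]]
scene lift_wedge 0.79 [348.1, 125.1] 1170
scene lift_wedge 0.74 [330.1, 180.9] 1553
scene base_wedge 0.65 [176.4, 210.0] 1317
scene holder 0.72 [332.7, 196.7] 1522
side lift_wedge 0.7 [204.3, 139.5] 864
side base_wedge 0.59 [212.7, 287.0] 1877
side holder 0.95 [269.5, 180.7] 985
0.4 [ 0.21238407 -0.58776172  0.23116427] [ 9.85004618e-01  1.72527953e-01 -2.86318097e-05 -8.80075124e-05] [ 1.08096888 -0.21697078  0.27439933]
```

View pics/scene.png

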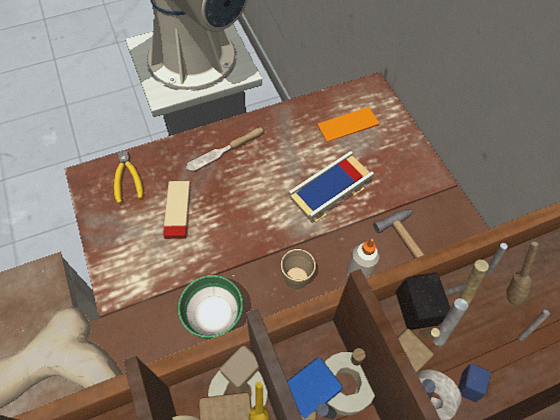

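View pics/side.png

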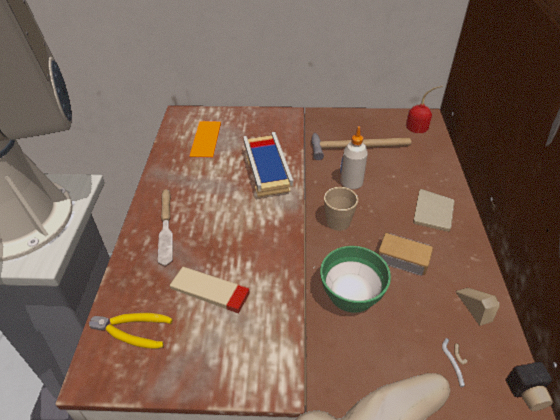

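The scene view shows these candidates:
- the blue plate with a red band in the raised holder, scene (330,185) / side (268,165)
- an orange look-alike plate, scene (348,125)
- a blue block in the shelf, scene (314,388)

I choose the one in the holder. The cream wedge is at scene (177,208) / side (210,289).

```bash
cat > h.py <<'E'
from bench import *
import cv2,numpy as np
from scipy.optimize import minimize
from scipy.spatial.transform import Rotation as R
def proj(k,P):
    T=np.linalg.inv(k["world_from_camera"]);p=P@T[:3,:3].T+T[:3,3]
    return np.c_[k["fx"]*p[:,0]/p[:,2]+k["cx"],k["fy"]*p[:,1]/p[:,2]+k["cy"]]
def toplane(k,uv,z):
    W=np.array(k["world_from_camera"]);uv=np.atleast_2d(uv)
    d=np.c_[(uv[:,0]-k["cx"])/k["fx"],(uv[:,1]-k["cy"])/k["fy"],np.ones(len(uv))]@W[:3,:3].T
    return W[:3,3]+d*((z-W[2,3])/d[:,2])[:,None]
def wedge(x,y,yaw,L,w,t0,t1,z=0):
    P=np.array([[sx*L/2,sy*w/2,z+(0 if b else (t0 if sx<0 else t1))] for sx in(-1,1) for sy in(-1,1) for b in(0,1)])
    c,s=np.cos(yaw),np.sin(yaw);Q=P.copy();Q[:,0]=x+c*P[:,0]-s*P[:,1];Q[:,1]=y+s*P[:,0]+c*P[:,1];return Q
def fit(views,x0,dims,z=0,top=False):
    """views: list of (calib, uint8 mask); silhouette IoU fit of x,y,yaw"""
    def cost(p):
        c=0
        for k,m in views:
            P=wedge(*p,*dims,z)
            if top:P=P[::2]
            h=cv2.convexHull((proj(k,P)*16).astype(np.int32))
            o=np.zeros(m.shape,np.uint8);big=cv2.fillConvexPoly(o.copy(),h,1,cv2.LINE_8,4)
            c+=1-(big&m).sum()/max((big|m).sum(),1)
        return c
    S=np.array([x0]+[np.array(x0)+d for d in np.diag([.01,.01,.1])])
    r=minimize(cost,x0,method="Nelder-Mead",options=dict(initial_simplex=S,xatol=1e-4,fatol=1e-4))
    S=np.array([r.x]+[r.x+d for d in np.diag([-.004,.004,-.03])])
    r=minimize(cost,r.x,method="Nelder-Mead",options=dict(initial_simplex=S,xatol=1e-4,fatol=1e-4))
    return r.x,r.fun
def hsv(im):return cv2.cvtColor(im,cv2.COLOR_BGR2HSV)
def red(im):
    h=hsv(im);return (((h[...,0]<7)|(h[...,0]>174))&(h[...,1]>200)&(h[...,2]>110))
def blue(im):
    h=hsv(im);return (abs(h[...,0].astype(int)-112)<14)&(h[...,1]>140)&(h[...,2]>70)
E
python3 - <<'E'
from h import *
a={c:cv2.imread(f"pics/{c}.png") for c in("scene","side")}
cr=[cv2.resize(a["scene"][135:235,270:395],None,fx=4,fy=4,interpolation=2),cv2.resize(a["side"][120:220,225:325],None,fx=4,fy=4,interpolation=2)]
vis=np.zeros((420,904,3),np.uint8)
vis=np.hstack(cr);vis=cv2.resize(vis,None,fx=.88,fy=.88)
cv2.imwrite("pics/crop.png",vis);print(vis.shape)
for c in a:
    k=get_calibration(c)
    for n,M in(("blue",blue(a[c])),("red",red(a[c]))):
        _,l,st,ce=cv2.connectedComponentsWithStats(M.astype(np.uint8))
        for s_,c_ in zip(st[1:],ce[1:]):
            if s_[4]>60:print(c,n,s_[4],np.round(c_,1),np.round(toplane(k,c_,.05 if n=="blue" else .02)[0],3))
# base
v=[]
for c,p in(("scene",(176,210)),("side",(212,288))):
    m=masks_of("base_wedge",c)
    print([(x["at"],x["region"].sum()) for x in m])
    im=a[c];hh=hsv(im)
    x,y=p;box=np.zeros(im.shape[:2],bool);box[y-40:y+40,x-50:x+50]=1
    print(c,hh[p[1],p[0]], hh[y,x-5])
    v.append((get_calibration(c),(m[0]["region"]).astype(np.uint8)))
    yy,xx=np.where(m[0]["region"]);print(xx.min(),xx.max(),yy.min(),yy.max(),toplane(v[-1][0],m[0]["at"],.015))
E
```

```text
(352, 792, 3)
scene blue 1184 [325.1 187.1] [0.571 0.15  0.05 ]
scene blue 1815 [313.3 386.5] [ 0.961 -0.057  0.05 ]
scene red 201 [350.1 169.6] [0.532 0.238 0.02 ]
scene red 160 [174.2 230.6] [ 0.533 -0.206  0.02 ]
side blue 835 [268.4 163.3] [0.571 0.15  0.05 ]
side red 226 [420.4 120.7] [0.978 0.378 0.02 ]
side red 113 [261.5 142.8] [0.546 0.269 0.02 ]
side red 259 [237.8 297. ] [ 0.53  -0.208  0.02 ]
[([176.4, 210.0], np.int64(1317))]
scene [ 22  71 227] [ 21  73 226]
163 189 180 238 [[ 0.47993334 -0.18610531  0.015     ]]
[([212.7, 287.0], np.int64(1877))]
side [ 18  63 209] [ 18  66 205]
170 248 267 312 [[ 0.47893541 -0.18313803  0.015     ]]
```

View pics/crop.png

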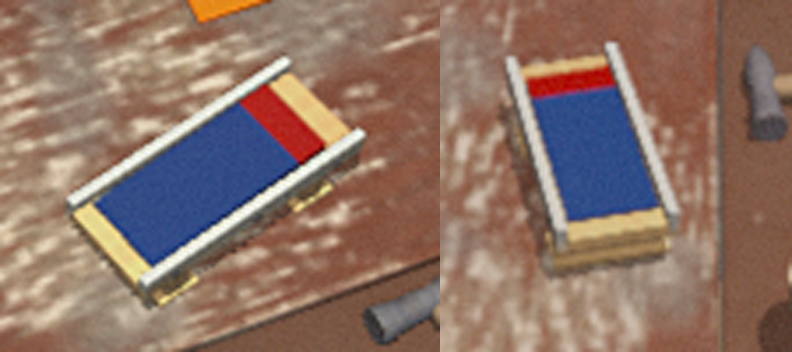

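Both crops confirm the choice: blue plate in the rails, red end towards +y (scene (350,170)). Next I fit the poses.

```bash
python3 - <<'E'
from h import *
a={c:cv2.imread(f"pics/{c}.png") for c in("scene","side")}
vb=[];vl=[];K={c:get_calibration(c) for c in a}
for c in a:
    m=masks_of("base_wedge",c)[0]["region"]
    vb.append((K[c],m.astype(np.uint8)))
    im=a[c];near=np.zeros(im.shape[:2],np.uint8);u=proj(K[c],np.array([[.565,.17,.05]]))[0].astype(int)
    cv2.circle(near,u.tolist(),50,1,-1)
    vl.append((K[c],cv2.morphologyEx((blue(im)|red(im)).astype(np.uint8)*near,cv2.MORPH_CLOSE,np.ones((3,3)))))
print("base",fit(vb,[.48,-.185,-.4],(.15,.05,.012,.018)),[fit([v],[.48,-.185,-.4],(.15,.05,.012,.018))[0].round(4) for v in vb])
print("lift",fit(vl,[.565,.165,1.8],(.15,.062,.004,.010),.045,True),[fit([v],[.565,.165,1.8],(.15,.062,.004,.010),.045,True)[0].round(4) for v in vl])
# holder via rail-top corners read from the crop (scene then side): +x/-x ends
sc=lambda p:np.array(p)/3.52+[270,135]; sd=lambda p:(np.array(p)-[440,0])/3.52+[225,120]
for c,f,pts in(("scene",sc,[[288,61],[72,204],[362,133],[146,284]]),("side",sd,[[511,60],[559,240],[612,46],[674,222]])):
    print(c,toplane(K[c],np.array([f(p) for p in pts]),.055).round(3).tolist())
E
```

```text
base (array([ 0.46935827, -0.18311511, -0.35650607]), np.float64(0.1662934362934363)) [array([ 0.4687, -0.1849, -0.3659]), array([ 0.4705, -0.182 , -0.371 ])]
lift (array([0.56734223, 0.1643445 , 1.84125781]), np.float64(0.20877238149355026)) [array([0.5674, 0.1627, 1.8124]), array([0.5674, 0.1649, 1.8212])]
scene [[0.508, 0.249, 0.055], [0.558, 0.068, 0.055], [0.579, 0.268, 0.055], [0.63, 0.088, 0.055]]
side [[0.507, 0.247, 0.055], [0.554, 0.057, 0.055], [0.579, 0.265, 0.055], [0.627, 0.076, 0.055]]
```

Call:
{"method": "servo_tool", "body": {
  "increments": [
    [0.65,-0.76,0,0,0,0],
    [0.65,-0.76,0,0,0,0],
    [0.65,-0.76,0,0,0,0],
    [0.65,-0.76,0,0,0,0],
    [0.65,-0.76,0,0,0,0],
    [0.65,-0.76,0,0,0,0],
    [0.65,-0.76,0,0,0,0],
    [0.65,-0.76,0,0,0,0],
    [0.65,-0.76,0,0,0,0],
    [0.65,-0.76,0,0,0,0]
  ],
  "jaw": -1
}}

```text
time_s: 1.6
tcp_pos: [0.354, -0.2121, 0.2316]
tcp_rot: [0.985, 0.172, 0.0, 0.0]
ft_force: [0.4, 0.5, -0.3]
gripper_width: -0.0003
gripper_force: 0.0
```

Call:
{"method": "servo_tool", "body": {
  "increments": [
    [0.65,-0.76,0,0,0,0],
    [0.65,-0.76,0,0,0,0],
    [0.65,-0.76,0,0,0,0],
    [0.65,-0.76,0,0,0,0],
    [0.65,-0.76,0,0,0,0],
    [0.65,-0.76,0,0,0,0],
    [0.65,-0.76,0,0,0,0],
    [0.65,-0.76,0,0,0,0],
    [0.65,-0.76,0,0,0,0],
    [0.65,-0.76,0,0,0,0]
  ]
}}

```text
time_s: 2.6
tcp_pos: [0.4952, 0.1625, 0.2315]
tcp_rot: [0.985, 0.173, 0.0, 0.0]
ft_force: [1.2, -1.0, -0.2]
gripper_width: 0.0004
gripper_force: 0.0
```

Call:
{"method": "servo_tool", "body": {
  "increments": [
    [0,0,0,0,0,-1],
    [0,0,0,0,0,-1],
    [0,0,0,0,0,-1],
    [0,0,0,0,0,-1],
    [0,0,0,0,0,-1],
    [0,0,0,0,0,-1],
    [0,0,0,0,0,-1],
    [0,0,0,0,0,-1],
    [0,0,0,0,0,-1],
    [0,0,0,0,0,-1]
  ]
}}

```text
time_s: 3.6
tcp_pos: [0.4948, 0.1608, 0.2314]
tcp_rot: [0.819, 0.574, 0.0, 0.0]
ft_force: [0.1, 0.1, 0.5]
gripper_width: 0.0001
gripper_force: 0.0
```

Call:
{"method": "servo_tool", "body": {
  "increments": [
    [0,0,0,0,0,-1],
    [0,0,0,0,0,-1],
    [0,0,0,0,0,-1],
    [0,0,0,0,0,-1],
    [0,0,0,0,0,-1],
    [0,0,0,0,0,-1],
    [0,0,0,0,0,-1],
    [0,0,0,0,0,0]
  ]
}}

```text
time_s: 4.4
tcp_pos: [0.4948, 0.1608, 0.2314]
tcp_rot: [0.609, 0.793, 0.0, 0.0]
ft_force: [-0.5, -0.5, -0.1]
gripper_width: -0.0001
gripper_force: 0.0
```

```bash
cat >> h.py <<'E'
def goto(x,y,z,yaw,tilt=0):
    """print the tool-frame shift (units) and turn (units) from the measured pose to a down pose with tool-x yaw"""
    s=observe();A=R.from_quat(s["tcp_rot"])
    B=R.from_euler("z",yaw)*R.from_rotvec([np.pi,0,0])*R.from_rotvec([0,tilt,0])
    p=np.array(s["tcp_pos"]);d=A.inv().apply(np.array([x,y,z])-p)/.04
    w=(A.inv()*B).as_rotvec()/np.radians(5)
    X=A.apply([1,0,0]);print("t",round(s["time_s"],2),"tcp",p.round(4),"yaw",round(np.arctan2(X[1],X[0]),4),"q",np.round(s["joints"],2),"w",round(s["gripper_width"],4),"F",np.round(s["ft_force"],1),s["gripper_force"])
    print("  shift",d.round(2),"turn",w.round(2))
E
python3 - <<'E'
from h import *
goto(.538,.270,.1,1.835)
cv2.imwrite("pics/w1.png",capture("wrist"))
E
```

```text
t 4.4 tcp [0.4948 0.1608 0.2314] yaw 1.8316 q [ 0.31  0.19  1.86 -0.    1.1   0.05] w -0.0001 F [-0.5 -0.5 -0.1] 0.0
  shift [2.36 1.75 3.28] turn [ 0.    0.   -0.04]
```

View pics/w1.png

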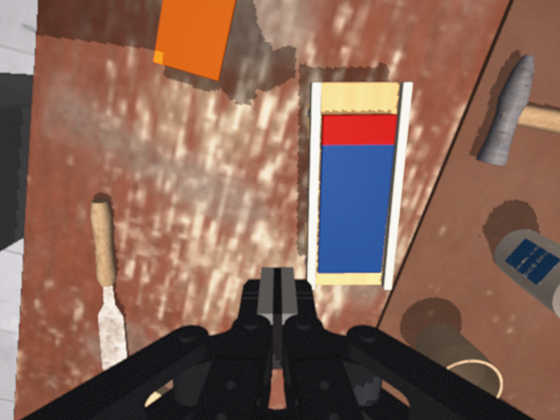

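The wrist view is clear: the red edge is at row ~114, the thin edge at row ~273, and the rail ends are at rows ~83 and ~287.

```bash
python3 - <<'E'
from h import *
k=get_calibration("wrist")
im=cv2.imread("pics/w1.png")
rt=toplane(k,[[311,83],[413,83],[307,286],[392,290]],.055);c=rt.mean(0)
d=(rt[0]+rt[1]-rt[2]-rt[3])/2;print("rails",rt.round(4).tolist(),"c",c.round(4),"len",np.linalg.norm(d),"yaw",np.arctan2(d[1],d[0]),"w",np.linalg.norm(rt[1]-rt[0]),np.linalg.norm(rt[3]-rt[2]))
near=np.zeros(im.shape[:2],np.uint8);near[90:285,312:405]=1
m=cv2.morphologyEx((blue(im)|red(im)).astype(np.uint8)*near,cv2.MORPH_CLOSE,np.ones((3,3)))
print(m.sum(),fit([(k,m)],[.567,.164,1.83],(.15,.062,.004,.010),.045,True))
rr=red(im)&(near>0);ys,xs=np.where(rr);print(ys.min(),ys.max());B=np.where(blue(im)&(near>0))[0].max();print(B)
t=toplane(k,[[359,ys.min()]],.055)[0];b=toplane(k,[[351,B+1]],.049)[0];print(t,b,np.linalg.norm(t-b))
E
```

```text
rails [[0.4994, 0.2498, 0.055], [0.5789, 0.2707, 0.055], [0.5477, 0.0719, 0.055], [0.6282, 0.0886, 0.055]] c [0.5635 0.1703 0.055 ] len 0.18648747722482859 yaw 1.8357833413733782 w 0.08221334036356816 0.08216912346009055
10700 (array([0.56484831, 0.16386645, 1.83439273]), np.float64(0.05167065496765044))
115 143
271
[0.54481334 0.23588836 0.055     ] [0.58595011 0.09424378 0.049     ] 0.14761916799232844
```

Call:
{"method": "servo_tool", "body": {
  "increments": [
    [0.6,0.43,0.3,0,0,0],
    [0.6,0.43,0.3,0,0,0],
    [0.6,0.43,0.3,0,0,0],
    [0.61,0.44,0.3,0,0,0],
    [0,0,0.8,0,0,0],
    [0,0,0.8,0,0,0],
    [0,0,0.8,0,0,0],
    [0,0,0.4,0,0,0],
    [0,0,0,0,0,0]
  ]
}}

```text
time_s: 5.35
tcp_pos: [0.5353, 0.2709, 0.0688]
tcp_rot: [0.611, 0.792, -0.002, -0.001]
ft_force: [-0.3, 0.9, 1.2]
gripper_width: 0.0001
gripper_force: 0.0
```

```bash
python3 - <<'E'
from h import *
goto(.5364,.2721,.050,1.835)
goto(.5657-.2613*.02,.164+.9653*.02,.050,1.835)
E
```

```text
t 5.35 tcp [0.5353 0.2709 0.0688] yaw 1.8282 q [ 0.47  0.51  1.8  -0.    0.83  0.21] w 0.0001 F [-0.3  0.9  1.2] 0.0
  shift [0.02 0.04 0.47] turn [-0.05  0.01 -0.08]
t 5.35 tcp [0.5353 0.2709 0.0688] yaw 1.8282 q [ 0.47  0.51  1.8  -0.    0.83  0.21] w 0.0001 F [-0.3  0.9  1.2] 0.0
  shift [-2.28  0.05  0.47] turn [-0.05  0.01 -0.08]
```

Call:
{"method": "servo_tool", "body": {
  "increments": [
    [0,0.03,0.3,0,0,-0.08],
    [0,0.02,0.17,0,0,0],
    [-0.2,0,0,0,0,0],
    [-0.2,0,0,0,0,0],
    [-0.2,0,0,0,0,0],
    [-0.2,0,0,0,0,0],
    [-0.2,0,0,0,0,0],
    [-0.2,0,0,0,0,0],
    [-0.2,0,0,0,0,0],
    [-0.2,0,0,0,0,0]
  ]
}}

```text
time_s: 6.35
tcp_pos: [0.5562, 0.2101, 0.0528]
tcp_rot: [0.607, 0.795, 0.0, 0.0]
ft_force: [-1.4, 3.3, 4.7]
gripper_width: -0.0003
gripper_force: 2.6
```

```bash
python3 - <<'E'
from h import *
goto(.5657-.2613*.015,.164+.9653*.015,.050,1.835)
cv2.imwrite("pics/s2.png",np.vstack([cv2.resize(capture(c)[a:a+120,b:b+160],None,fx=2.4,fy=2.4) for c,a,b in(("scene",130,260),("side",100,200))]))
E
```

```text
t 6.35 tcp [0.5562 0.2101 0.0528] yaw 1.8371 q [0.36 0.53 1.83 0.   0.79 0.09] w -0.0003 F [-1.4  3.3  4.7] 2.5991394370794296
  shift [-0.8  -0.07  0.07] turn [ 0.01 -0.    0.02]
```

View pics/s2.png

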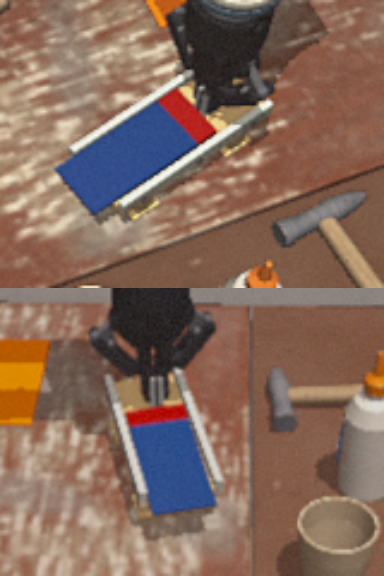

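Call:
{"method": "servo_tool", "body": {
  "increments": [
    [-0.15,0,-0.03,0,0,0],
    [-0.15,-0.02,0,0,0,0],
    [-0.15,-0.02,0,0,0,0],
    [-0.15,-0.02,0,0,0,0],
    [-0.15,0,0,0,0,0],
    [-0.1,0,0,0,0,0],
    [0,0,0,0,0,0]
  ]
}}

```text
time_s: 7.15
tcp_pos: [0.5625, 0.1764, 0.0537]
tcp_rot: [0.607, 0.795, -0.0, 0.0]
ft_force: [0.0, -0.2, 0.8]
gripper_width: 0.0001
gripper_force: 0.0
```

Call:
{"method": "servo_tool", "body": {
  "increments": [
    [0.2,0,0,0,0,0],
    [0.2,0,-0.4,0,0,0],
    [0,0,-0.8,0,0,0],
    [0,0,-0.8,0,0,0],
    [0,0,-0.8,0,0,0],
    [0,0,-0.8,0,0,0],
    [-0.6,0,0,0,0,0],
    [-0.6,0,0,0,0,0],
    [0,0,0,0,0,0]
  ],
  "jaw": 1
}}

```text
time_s: 8.05
tcp_pos: [0.5709, 0.1447, 0.1979]
tcp_rot: [0.607, 0.794, -0.0, 0.0]
ft_force: [-1.0, 0.4, 0.3]
gripper_width: 0.0857
gripper_force: 0.0
```

```bash
python3 - <<'E'
from h import *
goto(.5657,.164,.2,1.835)
im=capture("wrist");k=get_calibration("wrist");cv2.imwrite("pics/w3.png",im)
v=[]
for c in("scene","side","wrist"):
    im=capture(c);k=get_calibration(c);cv2.imwrite(f"pics/{c}3.png",im)
    near=np.zeros(im.shape[:2],np.uint8);P=proj(k,np.array([[.583,.10,.05]]))[0];cv2.circle(near,P.astype(int).tolist(),55 if c!="wrist" else 170,1,-1)
    m=cv2.morphologyEx((blue(im)|red(im)).astype(np.uint8)*near,cv2.MORPH_CLOSE,np.ones((3,3)))
    n,l,st,_=cv2.connectedComponentsWithStats(m);m=(l==1+st[1:,4].argmax()).astype(np.uint8)
    print(c,m.sum(),fit([(k,m)],[.583,.10,1.835],(.15,.062,.004,.010),.045,True))
E
```

```text
t 8.05 tcp [0.5709 0.1447 0.1979] yaw 1.8362 q [ 0.25  0.33  1.74 -0.    1.07 -0.02] w 0.0857 F [-1.   0.4  0.3] 0.0
  shift [ 0.5   0.   -0.05] turn [-0.    0.01  0.01]
scene 1514 (array([0.58510625, 0.09103016, 1.82169521]), np.float64(0.06715958102279729))
side 1119 (array([0.58336085, 0.09319437, 1.81455145]), np.float64(0.13121118012422361))
wrist 11407 (array([0.58175636, 0.09492764, 1.84044941]), np.float64(0.0563368630046327))
```

View pics/w3.png

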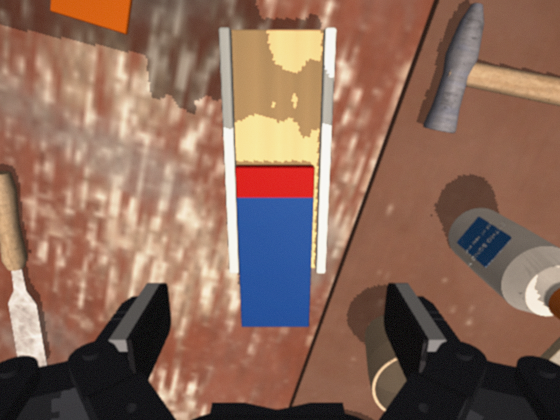

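The lift now overhangs by about 57 mm (thin edge at row 326, holder end at row ~272) and lies flat. Next I grip the thin end.

Call:
{"method": "servo_tool", "body": {
  "increments": [
    [-0.6,-0.01,0.2,0,0,0],
    [-0.6,-0.01,0.2,0,0,0],
    [-0.6,-0.01,0.2,0,0,0],
    [-0.65,-0.01,0.2,0,0,0],
    [0,0,0.8,0,0,0],
    [0,0,0.8,0,0,0],
    [0,0,0.8,0,0,0],
    [0,0,0.6,0,0,0],
    [0,0,0.4,0,0,0],
    [0,0,0,0,0,0]
  ],
  "jaw": 1
}}

```text
time_s: 9.25
tcp_pos: [0.5935, 0.0517, 0.0275]
tcp_rot: [0.607, 0.795, -0.001, -0.001]
ft_force: [0.7, 0.2, 0.2]
gripper_width: 0.0855
gripper_force: 0.0
```

```bash
python3 - <<'E'
from h import *
goto(.5948,.0496,.029,1.835)
E
```

```text
t 9.25 tcp [0.5935 0.0517 0.0275] yaw 1.838 q [ 0.08  0.57  1.83  0.    0.75 -0.18] w 0.0855 F [0.7 0.2 0.2] 0.0
  shift [-0.06  0.02 -0.04] turn [-0.04 -0.01  0.03]
```

Well placed; close the jaws.

Call:
{"method": "servo_tool", "body": {
  "increments": [
    [-0.06,0.02,-0.04,0,0,0],
    [0,0,0,0,0,0],
    [0,0,0,0,0,0],
    [0,0,0,0,0,0],
    [0,0,0,0,0,0],
    [0,0,0,0,0,0],
    [0,0,0,0,0,0]
  ],
  "jaw": -1,
  "squeeze": 60
}}

```text
time_s: 9.95
tcp_pos: [0.5978, 0.0492, 0.0329]
tcp_rot: [0.607, 0.795, 0.001, 0.001]
ft_force: [-0.5, 0.4, 7.2]
gripper_width: 0.0602
gripper_force: 63.5
```

Call:
{"method": "servo_tool", "body": {
  "increments": [
    [0,0,-0.1,0,0,0],
    [0,0,-0.2,0,0,0],
    [0,0,-0.4,0,0,0],
    [0,0,-0.6,0,0,0],
    [0,0,-0.6,0,0,0],
    [0,0,-0.5,0,0,0],
    [0,0,0,0,0,0],
    [0,0,0,0,0,0]
  ]
}}

```text
time_s: 10.75
tcp_pos: [0.5962, 0.0491, 0.1279]
tcp_rot: [0.607, 0.795, 0.0, 0.0]
ft_force: [-0.3, -1.1, -1.2]
gripper_width: 0.0598
gripper_force: 65.8
```

```bash
python3 - <<'E'
from h import *
goto(.5948,.0496,.129,1.835)
im=capture("wrist");cv2.imwrite("pics/w4.png",im)
cv2.imwrite("pics/s4.png",np.hstack([im,cv2.resize(capture("side")[60:270,160:340],None,fx=2,fy=2)])[:, -800:])
E
```

```text
t 10.75 tcp [0.5962 0.0491 0.1279] yaw 1.8375 q [ 0.08  0.43  1.78 -0.    0.93 -0.19] w 0.0598 F [-0.3 -1.1 -1.2] 65.77145218849182
  shift [ 0.02 -0.03 -0.03] turn [0.   0.   0.03]
```

View pics/s4.png

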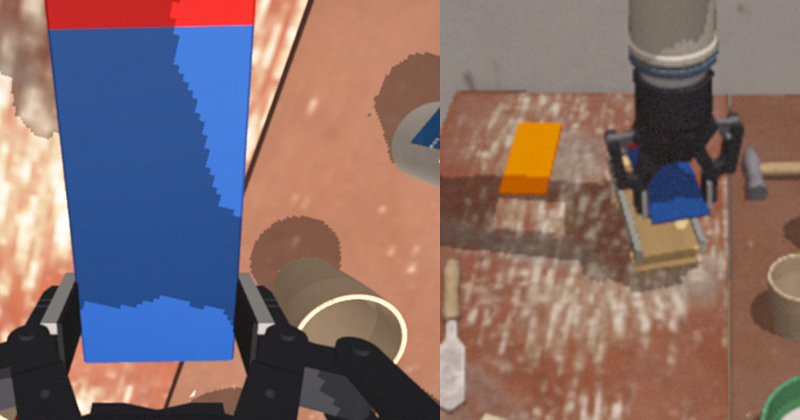

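The lift is held across its sides (60 mm opening, 66 N). Next I estimate its pose in the tool frame from the wrist picture.

```bash
cat >> h.py <<'E'
def edges(im,k,s,band):
    """lift pose in tool frame from wrist image by PnP on the blue face corners"""
    m=blue(im).astype(np.uint8);n,l,st,_=cv2.connectedComponentsWithStats(m);m=(l==1+st[1:,4].argmax()).astype(np.uint8)
    c=max(cv2.findContours(m,0,cv2.CHAIN_APPROX_NONE)[0],key=cv2.contourArea)
    q=cv2.approxPolyN(cv2.convexHull(c),4).reshape(-1,2).astype(float) if hasattr(cv2,"approxPolyN") else None
    q=q[np.argsort(q[:,1])];up=q[:2][np.argsort(q[:2,0])];lo=q[2:][np.argsort(q[2:,0])]
    img=np.array([lo[0],lo[1],up[0],up[1]]);xb=.075-band;zb=.004+.006*(xb+.075)/.15
    # image left = lift +y when tool x = lift x
    obj=np.array([[-.075,.031,.004],[-.075,-.031,.004],[xb,.031,zb],[xb,-.031,zb]])
    Km=np.array([[k["fx"],0,k["cx"]],[0,k["fy"],k["cy"]],[0,0,1]])
    ok,rv,tv=cv2.solvePnP(obj,img,Km,None,flags=cv2.SOLVEPNP_ITERATIVE)
    T=np.eye(4);T[:3,:3]=cv2.Rodrigues(rv)[0];T[:3,3]=tv.ravel();W=np.array(k["world_from_camera"])@T
    e=proj(k,obj@W[:3,:3].T+W[:3,3])-img
    A=R.from_quat(s["tcp_rot"]);loc=A.inv().apply(W[:3,3]-s["tcp_pos"]);Rl=(A.inv()*R.from_matrix(W[:3,:3]))
    return img,W,loc,Rl,np.abs(e).max()
E
python3 - <<'E'
from h import *
im=cv2.imread("pics/w1.png");
k=get_calibration("wrist");s=observe();im=cv2.imread("pics/w4.png")
for band in(.024,.026,.028,.030):
    img,W,loc,Rl,e=edges(im,k,s,band);print(band,img.tolist(),"world",W[:3,3].round(4),"z-axis",W[:3,2].round(3),"xaxis",W[:3,0].round(3),"loc",loc.round(4),"err",e.round(2))
# band width from w3 (lift flat, known TCP then): rows of red in image w3
im=cv2.imread("pics/w3.png");r=red(im);r[:, :225]=0;r[:,325:]=0;r[:150]=0;r[215:]=0
ys=np.where(r.sum(1)>30)[0];b=blue(im);b[:,:230]=0;b[:,322:]=0;yb=np.where(b.sum(1)>30)[0]
print(ys.min(),ys.max(),yb.min(),yb.max())
im=cv2.imread("pics/wrist3.png")
# reconstruct camera from tool offset
A=R.from_quat(s["tcp_rot"]);Wk=np.array(k["world_from_camera"]);A3=R.from_euler("z",1.8362)*R.from_rotvec([np.pi,0,0])
k3=dict(k);W3=np.eye(4);D=A3*A.inv();W3[:3,:3]=D.as_matrix()@Wk[:3,:3];W3[:3,3]=D.apply(Wk[:3,3]-s["tcp_pos"])+[.5709,.1447,.1979];k3["world_from_camera"]=W3
p=[toplane(k3,[[275,y]],z)[0] for y,z in((ys.min(),.055),(ys.max()+1,.054),(yb.max()+1,.049))];print(np.linalg.norm(p[0]-p[1]),np.linalg.norm(p[0]-p[2]))
E
```

```text
0.024 [[204.0, 361.0], [354.0, 361.0], [168.0, 30.0], [373.0, 26.0]] world [0.5819 0.094  0.1352] z-axis [-0.019 -0.001  1.   ] xaxis [-0.283  0.959 -0.005] loc [ 0.047  -0.0013 -0.0087] err 1.36
0.026 [[204.0, 361.0], [354.0, 361.0], [168.0, 30.0], [373.0, 26.0]] world [0.5814 0.0957 0.1361] z-axis [-0.024  0.013  1.   ] xaxis [-0.283  0.959 -0.019] loc [ 0.0488 -0.0013 -0.0096] err 0.74
0.028 [[204.0, 361.0], [354.0, 361.0], [168.0, 30.0], [373.0, 26.0]] world [0.5809 0.0974 0.137 ] z-axis [-0.029  0.027  0.999] xaxis [-0.283  0.958 -0.034] loc [ 0.0505 -0.0013 -0.0105] err 1.72
0.03 [[204.0, 361.0], [354.0, 361.0], [168.0, 30.0], [373.0, 26.0]] world [0.5805 0.0991 0.138 ] z-axis [-0.034  0.04   0.999] xaxis [-0.283  0.958 -0.048] loc [ 0.0523 -0.0013 -0.0115] err 3.03
166 196 199 325
0.02517821715821375 0.14897036754088436
```

Call:
{"method": "servo_tool", "body": {
  "increments": [
    [-0.3,-0.2,-0.1,0,0,0],
    [-0.6,-0.35,0,0,0,0],
    [-0.6,-0.35,0,0,0,0],
    [-0.6,-0.35,0,0,0,0],
    [-0.6,-0.35,0,0,0,0],
    [-0.4,-0.3,0,0,0,0],
    [-0.16,-0.1,0,0,0,0],
    [0,0,0,0,0,-0.5],
    [0,0,0,0,0,-0.7],
    [0,0,0,0,0,-0.8]
  ]
}}

```text
time_s: 11.85
tcp_pos: [0.5533, -0.0978, 0.1309]
tcp_rot: [0.534, 0.845, -0.0, -0.0]
ft_force: [-0.2, 0.1, -0.7]
gripper_width: 0.0604
gripper_force: 65.7
```

Call:
{"method": "servo_tool", "body": {
  "increments": [
    [0,0,0,0,0,-0.9],
    [0,0,0,0,0,-0.9],
    [0,0,0,0,0,-0.9],
    [0,0,0,0,0,-0.9],
    [0,0,0,0,0,-0.9],
    [0,0,0,0,0,-0.9],
    [0,0,0,0,0,-0.9],
    [0,0,0,0,0,-0.9],
    [0,0,0,0,0,-0.9],
    [0,0,0,0,0,-0.56]
  ]
}}

```text
time_s: 12.85
tcp_pos: [0.5534, -0.0974, 0.1308]
tcp_rot: [0.184, 0.983, 0.0, -0.0]
ft_force: [-0.3, -0.1, -1.4]
gripper_width: 0.0606
gripper_force: 65.7
```

Call:
{"method": "servo_tool", "body": {
  "increments": [
    [0,0,0,0,0,0],
    [0,0,0,0,0,0]
  ]
}}

```text
time_s: 13.05
tcp_pos: [0.5535, -0.0976, 0.131]
tcp_rot: [0.187, 0.982, 0.0, -0.0]
ft_force: [-0.5, -0.7, -1.4]
gripper_width: 0.0599
gripper_force: 65.7
```

```bash
python3 - <<'E'
from h import *
goto(.5143,-.2002,.13,2.776)
s=observe();k=get_calibration("wrist");im=capture("wrist");cv2.imwrite("pics/w5.png",im)
img,W,loc,Rl,e=edges(im,k,s,.025);print(img.tolist(),W[:3,3].round(4),W[:3,0].round(3),W[:3,2].round(3),loc.round(4),e.round(2),Rl.as_rotvec().round(3))
for m in masks_of("base_wedge","wrist")[:3]:print(m["conf"],m["at"],m["region"].sum())
E
```

```text
t 13.05 tcp [ 0.5535 -0.0976  0.131 ] yaw 2.7662 q [-0.18  0.37  1.86  0.    0.91 -1.37] w 0.0599 F [-0.5 -0.7 -1.4] 65.74352860450745
  shift [-0.03 -2.75  0.03] turn [-0.   -0.01 -0.11]
[[204.0, 362.0], [353.0, 359.0], [168.0, 30.0], [373.0, 26.0]] [ 0.5082 -0.081   0.14  ] [-0.938  0.347 -0.01 ] [-0.007  0.008  1.   ] [ 0.0482 -0.0012 -0.0089] 0.24 [-3.136  0.032 -0.016]
0.77 [118.5, 128.1] 17586
```

View pics/w5.png

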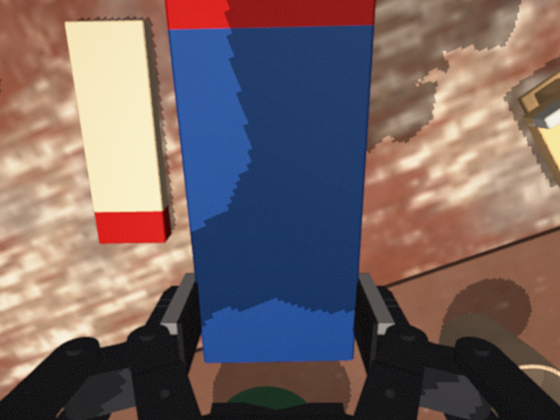

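The cream wedge is fully visible at columns 67-170, rows 18-243. Its red end is at the bottom, the same side as the lift's thin end, so the orientation is right. Next I fit it accurately.

```bash
cat > b.py <<'E'
from h import *
def basefit(im,k,x0=(.4695,-.183,-.366),lim=None):
    h=hsv(im);cream=(abs(h[...,0].astype(int)-23)<9)&(h[...,1]<120)&(h[...,2]>190)
    m=(cream|red(im)).astype(np.uint8)
    P=proj(k,wedge(*x0,.15,.05,.012,.018));a,b=P.min(0).astype(int)-12,P.max(0).astype(int)+12
    n=np.zeros_like(m);n[max(a[1],0):b[1],max(a[0],0):b[0]]=1
    if lim:n[:,lim:]=0
    m=cv2.morphologyEx(m*n,cv2.MORPH_OPEN,np.ones((5,5)));m=cv2.morphologyEx(m,cv2.MORPH_CLOSE,np.ones((5,5)))
    c,l,st,_=cv2.connectedComponentsWithStats(m);m=(l==1+st[1:,4].argmax()).astype(np.uint8)
    return fit([(k,m)],list(x0),(.15,.05,.012,.018)),m,st[1:,4].max()
E
python3 - <<'E'
from b import *
k=get_calibration("wrist");im=cv2.imread("pics/w5.png")
(x,f),m,n=basefit(im,k,lim=170);print(x.round(4),f,n,"bbox",cv2.boundingRect(m))
print("mask fit",fit([(k,masks_of("base_wedge","wrist")[0]["region"].astype(np.uint8))],[.4695,-.183,-.366],(.15,.05,.012,.018)))
# target TCP: lift loc (.0482,-.0012), lift yaw rel. tool
yb=x[2]+np.pi;ty=yb-(2.787-2.7662);c,s_=np.cos(ty),np.sin(ty)
l=np.array([.0482,-.0012]);o=np.array([c*l[0]+s_*l[1],s_*l[0]-c*l[1]])
t=x[:2]-o;print("tcp target",t.round(4),"yaw",ty.round(4));goto(t[0],t[1],.131,ty)
E
```

```text
[ 0.4686 -0.1865 -0.3701] 0.1321976330732898 16996 bbox (49, 21, 117, 234)
mask fit (array([ 0.47020517, -0.18175271, -0.35740827]), np.float64(0.032259840352325875))
tcp target [ 0.5137 -0.2038] yaw 2.7506
t 13.2 tcp [ 0.5536 -0.0977  0.1312] yaw 2.7667 q [-0.18  0.37  1.86  0.    0.91 -1.37] w 0.0603 F [ 0.4  0.2 -0.2] 65.74314773082733
  shift [-0.04 -2.83  0.  ] turn [-0.   -0.    0.18]
```

Call:
{"method": "servo_tool", "body": {
  "increments": [
    [0,-0.3,0,0,0,0],
    [0,-0.5,0,0,0,0],
    [0,-0.6,0,0,0,0],
    [0,-0.6,0,0,0,0],
    [0,-0.5,0,0,0,0],
    [-0.04,-0.19,0,0,0,0],
    [0,0,0,0,-0.2,0],
    [0,0,0,0,-0.14,0],
    [0,0,0.3,0,0,0],
    [0,0,0.4,0,0,0]
  ]
}}

```text
time_s: 14.2
tcp_pos: [0.5173, -0.1982, 0.1031]
tcp_rot: [0.185, 0.983, -0.003, 0.015]
ft_force: [-0.0, -0.0, -0.7]
gripper_width: 0.0598
gripper_force: 65.8
```

Call:
{"method": "servo_tool", "body": {
  "increments": [
    [0,0,0.4,0,0,0],
    [0,0,0.4,0,0,0],
    [0,0,0.4,0,0,0],
    [0,0,0.3,0,0,0],
    [0,0,0.2,0,0,0],
    [0,0,0,0,0,0],
    [0,0,0,0,0,0]
  ]
}}

```text
time_s: 14.9
tcp_pos: [0.5187, -0.1995, 0.0354]
tcp_rot: [0.186, 0.982, -0.003, 0.015]
ft_force: [-0.7, -1.2, -0.3]
gripper_width: 0.0601
gripper_force: 65.7
```

```bash
python3 - <<'E'
from b import *
s=observe();k=get_calibration("wrist");im=capture("wrist");cv2.imwrite("pics/w6.png",im)
img,W,loc,Rl,e=edges(im,k,s,.025);print(W[:3,3].round(4),W[:3,0].round(3),np.arctan2(W[1,0],W[0,0]),W[:3,2].round(3),loc.round(4),e.round(2))
goto(.5143,-.2,.03,2.766)
cs=[cv2.resize(capture(c)[a:a+130,b:b+130],None,fx=3,fy=3,interpolation=2) for c,a,b in(("scene",150,110),("side",220,150))]
for c,P in(("scene",0),("side",0)):
    cv2.imwrite(f"pics/{c}6.png",capture(c))
cv2.imwrite("pics/s6.png",np.hstack(cs))
E
```

```text
[ 0.4732 -0.1829  0.0429] [-0.938  0.346 -0.04 ] 2.7884302544057054 [-0.035  0.019  0.999] [ 0.0482 -0.0012 -0.0089] 0.24
t 14.95 tcp [ 0.5189 -0.1996  0.0357] yaw 2.7677 q [-0.37  0.5   1.94 -0.    0.67 -1.57] w 0.0605 F [ 0.2  0.1 -0.7] 65.73953658342361
  shift [ 0.11 -0.05  0.14] turn [0.   0.35 0.02]
```

View pics/s6.png

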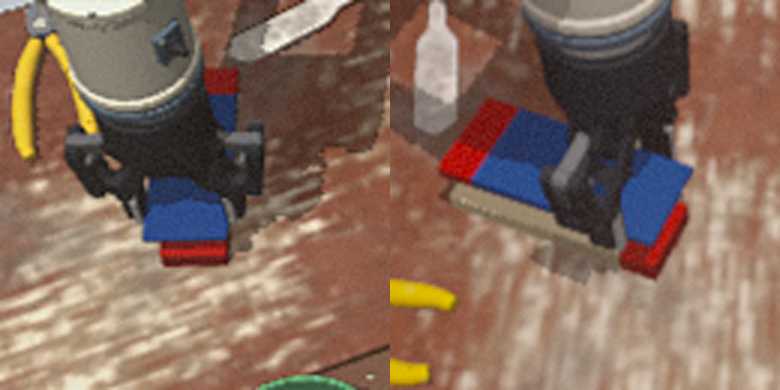

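Call:
{"method": "servo_tool", "body": {
  "increments": [
    [0.05,0,0.15,0,0,0],
    [0.05,0,0.15,0,0,0],
    [0,0,0.1,0,0,0],
    [0,0,0.1,0,0,0],
    [0,0,0,0,0,0],
    [0,0,0,0,0,0]
  ]
}}

```text
time_s: 15.75
tcp_pos: [0.5153, -0.1983, 0.0151]
tcp_rot: [0.186, 0.982, -0.003, 0.014]
ft_force: [0.5, 0.5, -1.3]
gripper_width: 0.0601
gripper_force: 65.8
```

```bash
python3 - <<'E'
from b import *
s=observe();k=get_calibration("wrist");im=capture("wrist")
img,W,loc,Rl,e=edges(im,k,s,.025);print(W[:3,3].round(4),W[:3,0].round(3),np.arctan2(W[1,0],W[0,0]),loc.round(4),e.round(2),s["tcp_pos"],s["ft_force"])
cs=[]
for c,a,b in(("scene",150,110),("side",220,150)):
    cs.append(cv2.resize(capture(c)[a:a+130,b:b+130],None,fx=3,fy=3,interpolation=2))
    kk=get_calibration(c)
    for q in masks_of("base_wedge",c)[:2]:print(c,q["conf"],q["at"],q["region"].sum())
cv2.imwrite("pics/s7.png",np.hstack(cs))
E
```

```text
[ 0.4698 -0.1817  0.0226] [-0.937  0.346 -0.04 ] 2.788212470395243 [ 0.0482 -0.0012 -0.0089] 0.24 [ 0.51529849 -0.19830192  0.01505326] [ 0.47769176  0.54241923 -1.29226317]
scene 0.55 [176.2, 234.6] 123
side 0.62 [241.0, 297.1] 266
```

View pics/s7.png

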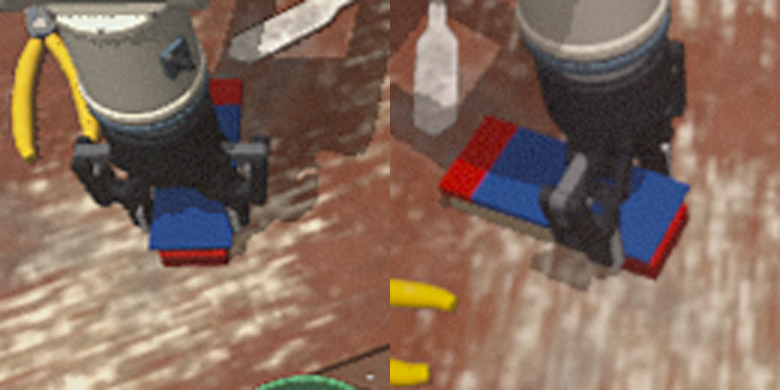

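Call:
{"method": "servo_tool", "body": {
  "increments": [
    [0,0.04,0.05,0,0,0],
    [0,0,0.05,0,0,0],
    [0,0,0.04,0,0,0],
    [0,0,0,0,0,0],
    [0,0,0,0,0,0]
  ]
}}

```text
time_s: 16.5
tcp_pos: [0.516, -0.1969, 0.0095]
tcp_rot: [0.186, 0.982, -0.003, 0.014]
ft_force: [0.0, 0.1, -1.7]
gripper_width: 0.0599
gripper_force: 65.8
```

Call:
{"method": "servo_tool", "body": {
  "increments": [
    [0,0,0.03,0,0,0],
    [0,0,0,0,0,0],
    [0,0,0,0,0,0]
  ]
}}

```text
time_s: 16.8
tcp_pos: [0.5161, -0.1969, 0.0084]
tcp_rot: [0.186, 0.982, -0.003, 0.015]
ft_force: [-0.3, -0.8, -2.0]
gripper_width: 0.0603
gripper_force: 65.8
```

Nearly there; I keep going in 1 mm steps until I feel contact.

Call:
{"method": "servo_tool", "body": {
  "increments": [
    [0,0,0.025,0,0,0],
    [0,0,0,0,0,0],
    [0,0,0,0,0,0]
  ]
}}

```text
time_s: 17.1
tcp_pos: [0.5161, -0.1969, 0.0074]
tcp_rot: [0.186, 0.982, -0.003, 0.015]
ft_force: [-0.7, 1.0, -0.6]
gripper_width: 0.06
gripper_force: 65.8
```

Call:
{"method": "servo_tool", "body": {
  "increments": [
    [0,0,0.025,0,0,0],
    [0,0,0,0,0,0],
    [0,0,0,0,0,0]
  ]
}}

```text
time_s: 17.4
tcp_pos: [0.5161, -0.1969, 0.0064]
tcp_rot: [0.186, 0.982, -0.003, 0.015]
ft_force: [-0.1, 0.0, -0.3]
gripper_width: 0.0599
gripper_force: 65.8
```

```bash
python3 - <<'E'
from b import *
s=observe();k=get_calibration("wrist");im=capture("wrist")
img,W,loc,Rl,e=edges(im,k,s,.025);print(W[:3,3].round(4),W[:3,0].round(3),np.arctan2(W[1,0],W[0,0]),loc.round(4),e.round(2),s["tcp_pos"],s["ft_force"])
E
```

```text
[ 0.4706 -0.1803  0.0139] [-0.937  0.346 -0.04 ] 2.7882174580079893 [ 0.0482 -0.0012 -0.009 ] 0.24 [ 0.51613151 -0.19692573  0.00636943] [-0.09536338  0.04511773 -0.33842326]
```

Call:
{"method": "servo_tool", "body": {
  "increments": [
    [0,0,0.025,0,0,0],
    [0,0,0,0,0,0],
    [0,0,0,0,0,0]
  ]
}}

```text
time_s: 17.75
tcp_pos: [0.5163, -0.1969, 0.0055]
tcp_rot: [0.186, 0.982, -0.003, 0.015]
ft_force: [0.4, 0.0, 1.4]
gripper_width: 0.0601
gripper_force: 65.9
```

Call:
{"method": "servo_tool", "body": {
  "increments": [
    [0,0,0.02,0,0,0],
    [0,0,0,0,0,0],
    [0,0,0,0,0,0]
  ]
}}

```text
time_s: 18.05
tcp_pos: [0.5163, -0.197, 0.0054]
tcp_rot: [0.186, 0.982, -0.003, 0.015]
ft_force: [-4.0, 1.0, 10.5]
gripper_width: 0.0601
gripper_force: 66.9
```

Call:
{"method": "servo_tool", "body": {
  "increments": [
    [0,0,-0.015,0,0,0],
    [0,0,0,0,0,0],
    [0,0,0,0,0,0]
  ],
  "squeeze": 20
}}

```text
time_s: 18.35
tcp_pos: [0.5163, -0.197, 0.0054]
tcp_rot: [0.186, 0.982, -0.003, 0.015]
ft_force: [-1.6, -0.7, 5.7]
gripper_width: 0.0604
gripper_force: 66.4
```

Call:
{"method": "servo_tool", "body": {
  "increments": [
    [0,0,0,0,0,0],
    [0,0,0,0,0,0],
    [0,0,0,0,0,0],
    [0,0,0,0,0,0],
    [0,0,0,0,0,0]
  ],
  "jaw": 1
}}

```text
time_s: 18.85
tcp_pos: [0.5161, -0.1969, 0.0051]
tcp_rot: [0.186, 0.982, -0.003, 0.014]
ft_force: [0.2, -0.4, -0.1]
gripper_width: 0.0854
gripper_force: 0.0
```

Call:
{"method": "servo_tool", "body": {
  "increments": [
    [0,0,-0.2,0,0,0],
    [0,0,-0.5,0,0,0],
    [0,0,-0.9,0,0,0],
    [0,0,-0.9,0,0,0],
    [0,0,-0.9,0,0,0],
    [0,0,-0.9,0,0,0],
    [-0.9,0,0,0,0,0],
    [-0.6,0,0,0,0,0],
    [0,0,0,0,0,0],
    [0,0,0,0,0,0]
  ]
}}

```text
time_s: 19.85
tcp_pos: [0.5668, -0.2168, 0.1789]
tcp_rot: [0.186, 0.982, -0.003, 0.014]
ft_force: [0.2, 0.1, -1.3]
gripper_width: 0.0856
gripper_force: 0.0
```

```bash
python3 - <<'E'
from b import *
goto(.5,-.2,.2,2.766)
k=get_calibration("wrist");im=capture("wrist");cv2.imwrite("pics/w8.png",im)
a=cv2.resize(capture("side")[220:350,140:290],None,fx=2,fy=2,interpolation=2)
b=cv2.resize(capture("scene")[160:260,130:230],None,fx=2.4,fy=2.4,interpolation=2)
v=np.zeros((420,860,3),np.uint8);v[:,:560]=im;v=v;c=np.zeros((420,300,3),np.uint8)
a=cv2.resize(a,(230,200));b=cv2.resize(b,(230,220))
cv2.imwrite("pics/f8.png",np.hstack([im,np.vstack([a,b])]))
E
```

```text
t 19.85 tcp [ 0.5668 -0.2168  0.1789] yaw 2.7675 q [-0.37  0.36  1.74 -0.    1.   -1.56] w 0.0856 F [ 0.2  0.1 -1.3] 0.0
  shift [ 1.69 -0.22 -0.58] turn [0.   0.33 0.02]
```

View pics/f8.png

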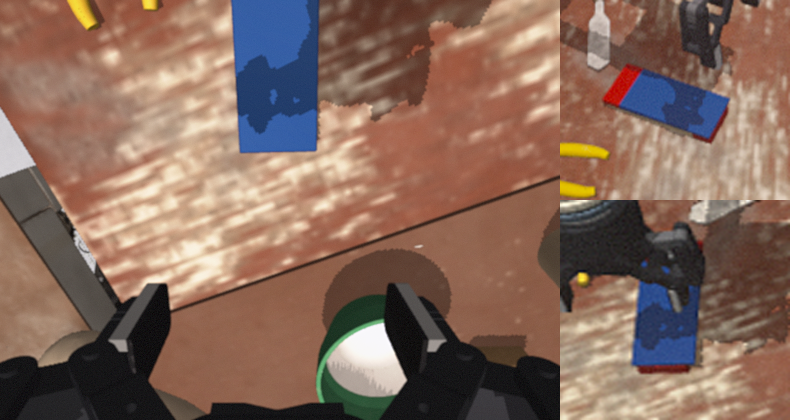

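The lift sits on the base, level and centred at the near end. A quick numeric check of the lift against the base before handing in.

```bash
python3 - <<'E'
from b import *
im=capture("side");k=get_calibration("side")
h=hsv(im);n=np.zeros(im.shape[:2],np.uint8);n[250:330,160:270]=1
m=(blue(im)).astype(np.uint8)*n
ys,xs=np.where(m);print(m.sum(),xs.min(),xs.max())
# blue face: x from -.075 to .05, top level at .022 ; centre offset -.0125 along lift x
r,f=fit([(k,m)],[.482,-.186,2.785],(.125,.062,.022,.022),0,True)
print("lift from side",(r[:2]+.0125*np.array([np.cos(r[2]),np.sin(r[2])])).round(4),r[2].round(3),f)
# base red end face corners predicted vs. seen red pixels near that end
rd=(red(im)*n).astype(np.uint8);c,l,st,ce=cv2.connectedComponentsWithStats(rd)
for s_,q in zip(st[1:],ce[1:]):
    if s_[4]>5:print(s_,q.round(1))
P=wedge(.4702,-.1818,-.357,.15,.05,.012,.018);print("base thick-end corners px",proj(k,P[4:]).round(1).tolist())
E
```

```text
1298 180 249
lift from side [ 0.4715 -0.182 ] 2.774 0.2832689122032026
[168 262  25  27 285] [179.8 275.1]
base thick-end corners px [[237.3, 308.4], [238.0, 313.7], [248.7, 287.5], [249.2, 292.9]]
```

```bash
python3 -c "
from bench import *
print(hand_in())"
```

```text
the job is handed in; nothing more can be done
None
```

The job is handed in at about 20 s: the blue lift lies on the cream wedge with its red thick end over the thin end, and my last camera check put it level, within about 2 mm of flush and centred, though the judge returned no verdict.

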